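Start the blue filter cover on its thread and screw it home

ROBOT

A 7-joint arm with a two-finger parallel gripper is mounted at the origin on the work surface. World frame = base frame: x ahead of the robot, y to its left, z up, the work surface at z = 0. Lengths are in m, angles in rad, forces in N, time in s.
With the tool pointing down it reaches from about 0.4 to 0.85 m from the base axis. Payload 10.4 kg.
Tool frame: the origin (TCP) lies midway between the tips of the shut fingers; the grasp point (between the pads) lies 19 mm behind it (r.grasp_offset is the distance from the TCP to the grasp point, in m); x points along the fingers, y is the direction in which the jaws open and shut, and the axes are right-handed (so a half turn about x gives the same grasp; the last joint's range is limited). The gripper opens to 87 mm and grips with 3 to 60 N. Pads are 19 mm wide; open, the fingers measure 117 mm over their backs; the gripper's body (75 mm by 190 mm) begins 51 mm behind the grasp point.
Start: joints at [-1.21, 0.332, -0.065, 1.46, 0.022, 1.35, -0.088], TCP at [0.234, 0.58, 0.223] pointing down, gripper open.
Joint ranges: [-2.6, 2.6], [-0.5, 2.12], [-1.47, 1.34], [0.16, 2.42], [-1.27, 4.41], [0.06, 2.06], [-2.6, 2.6]. Speed limits (rad/s): [2.22, 2.22, 2.79, 2.79, 3.14, 3.14, 3.14].

INTERFACE

Orientations are given as a unit quaternion [x, y, z, w].
In Python, from bench import r, vision, close_job gives the robot as it stands. The module is installed in compiled form; this text tells all that it offers.
- The arm moves only by the shell command python3 -m pendant 'ROWS' [OPENING] [FORCE]. ROWS is text: rows parted by semicolons, each of 6 numbers parted by spaces: the shift along the tool's x, y, z in units of 0.25 m (1.0 is 0.25 m), then the turn, a rotation vector about the tool's x, y, z in units of 1.5 rad (1.0 is 1.5 rad). A call has 1 to 8 rows; each row is the pose to reach, as a shift and turn from the pose commanded when the call began, along the tool's axes at that moment; what a row does not reach only later rows make up. A row lasts 1/10 s, in which the tool goes at most 50 mm and 8.59 degrees, less where a joint would pass 70% of its speed; a pose out of reach is approached as far as the arm can. A call with a number of a shift or a turn outside -1 to 1 is refused whole. A call with a gripper value outside its range is refused whole. OPENING is the gripper command: -1 is shut, 1 is fully open, values between are in proportion, set as the call begins (- or left out, the last holds). The fingers move at their own pace and stop on an object; FORCE is the grip in N (left out, the last holds). Time passes only in rows, so rows that repeat a pose let the fingers close. It gives the time, the measured TCP pose, the force and the opening at its end, in the units of the state.
- r.read_state(): the state, without advancing time (a new reading comes with each control period).
- vision.camera(name): name is "scene" or "side" or "wrist"; returns (picture, depth): 420x560x3 uint8, blue, green, red; 420x560 float32, m along the optical axis (not along the pixel's ray), 0 where there is no reading.
- vision.get_calibration(name): a dict with "camera_matrix" (3x3 intrinsics, pixels), "rvec" (rotation vector, rad) and "tvec" (3), from world to camera coordinates, as OpenCV has them. Camera axes: x right, y down, z forward; pixel columns grow to the right and rows downward; lengths in m; the calibration is good to about 2 mm. A picture is of the moment at which its call begins: read the wrist's pose just before it. get_calibration takes no time and is no camera call; for the wrist camera it gives the pose at the moment of the call.
- close_job(): hands the job in, once; it reports no verdict.
The state is a dict: "time": time; "joint_positions": joint angles; "joint_vel": joint speeds; "joint_torque": joint torques, N m; "ee_pos": TCP position; "eef_rot": TCP orientation; "ft_force": force on the tool from outside, world axes, zero at the start; "torque": the same for the moment, N m; "width": finger opening in m.
Only numpy, scipy, OpenCV 4.12 (cv2) and the standard library are available. Lean on these libraries where they do the work, as an engineer would, in place of code of your own. Each camera call takes 0.05 s, during which the arm holds its last target. There are 200 camera calls.

TASK

On the workshop bench stand three filter canisters; the blue cover of one of them was left sitting proud on top of its thread. Without lifting it off, turn the blue cover backward (counterclockwise seen from above) until its white pointer is at the yellow mark and let it drop a step into the thread, then turn it forward (clockwise) until the pointer is at the green mark and it is fully home, and let go.

Things in the scene. Friction and masses are not known exactly. Their poses are not given: they have to be found in the camera images.
- cover_grip (a point): Centre of the grip bar on top of the loose blue cover (0.16 kg), on the cover's vertical axis, which is the canister's axis to 2 mm. Bar: 64 mm long (point x, to the pointer), 16 mm wide (y), 34 mm high; the round cover plate (80 mm diameter, 6 mm thick) begins 17 mm below this point. About 100 mm above the bench at the start, 89 after the drop, 86 when home. It turns easily.
- cover_pointer (a point): Tip of the white pointer on the edge of the blue cover's plate, at mid-thickness, in line with the bar, 43 mm from the axis, 20 mm below cover_grip; x outward, z up. 17.5 mm above the canister's rim at the start, 7.5 after the drop, 4.5 when home. A firm grip keeps the cover from falling: go down with it.
- start_mark (a point): Inner end of the yellow mark on the rim of the blue cover's canister, 43 mm from the axis: the thread's start, 35 to 62 degrees counterclockwise of the pointer at first. Within 12 degrees of it the cover can go down 10 mm. x outward, z up. Canister: fixed, aluminium, 100 mm diameter, rim 62 mm above the bench. Two others, alike, with red and orange covers, are closed and fixed.
- home_mark (a point): Inner end of the green mark on the same rim, 43 mm from the axis, 60 degrees clockwise (from above) of the yellow mark. After the drop, turning the pointer from yellow to here screws the cover evenly down 3 mm more, to a solid stop at this mark. Axes as start_mark.

How it is judged:
By the outcome, as a careful person would: the job done as asked, in the order asked, and still so for the second after the job is handed in, with the robot touching nothing.
It also fails if it takes over 38 s, if anything falls off the work surface, if the arm or the gripper's body presses on something with over 40 N, if the wrist force passes 120 N, or if a joint passes its speed limit or range.

## Working session

There is one attempt and no reset: what is moved stays moved. The work goes in short steps, Python scripts to look and compute and a shell command to move; the robot and the scene stay as the last step left them, time stands still between calls to the robot, and variables do not carry over. Pictures are saved under pics/ and viewed, about 8 in all and at most 12, crops included, and the job is handed in when it is done.

```bash
mkdir -p pics
python3 - <<'E'
from bench import r, vision
import cv2,numpy as np
s=r.read_state(); print({k:np.round(v,3) for k,v in s.items()}, r.grasp_offset)
a=[]
for n in ["scene","side"]:
    p,d=vision.camera(n); cv2.imwrite(f"pics/{n}0.png",p); np.savez(f"{n}0.npz",p=p,d=d,**vision.get_calibration(n)); a.append(p)
p,d=vision.camera("wrist");np.savez("wrist0.npz",p=p,d=d,**vision.get_calibration("wrist"));a.append(p)
a.append(p*0)
m=np.vstack([np.hstack(a[:2]),np.hstack(a[2:])]); cv2.imwrite("pics/all0.png",cv2.resize(m,(800,600),interpolation=cv2.INTER_AREA))
E
```

```text
{'time': np.float64(0.0), 'joint_positions': array([-1.21 ,  0.333, -0.065,  1.461,  0.022,  1.35 , -0.088]), 'joint_vel': array([ 0.002, -0.001,  0.001, -0.001,  0.002, -0.002,  0.002]), 'joint_torque': array([ 1.0000e-03, -6.2326e+01,  2.5000e-02, -3.8990e+01, -6.1000e-02,
        4.0000e-02,  0.0000e+00]), 'ee_pos': array([0.234, 0.579, 0.222]), 'eef_rot': array([ 0.134,  0.694, -0.135,  0.694]), 'ft_force': array([ 0.964, -1.157, -1.228]), 'torque': array([-0.036,  0.02 ,  0.025]), 'width': np.float64(0.087)} 0.0187
```

View pics/all0.png

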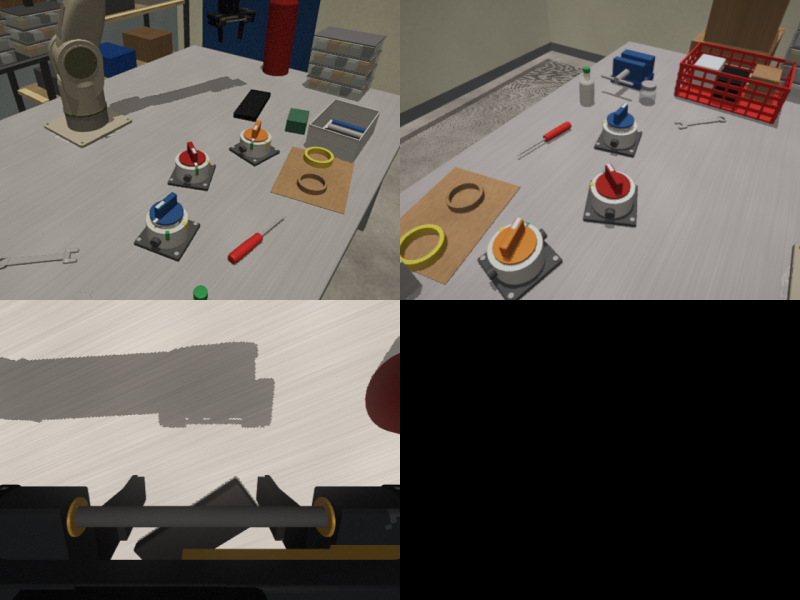

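The blue cover is at about (165,212) in the scene quadrant of the mosaic and (620,118) in the side quadrant. Next I measure it and view enlarged crops.

```bash
cat > h.py <<'E'
import cv2,numpy as np
from scipy.spatial.transform import Rotation as R
def cloud(z):
    K=z['camera_matrix'];Rm,_=cv2.Rodrigues(z['rvec']);t=np.ravel(z['tvec']);d=z['d']
    v,u=np.indices(d.shape); c=np.stack([(u-K[0,2])/K[0,0]*d,(v-K[1,2])/K[1,1]*d,d],-1)
    P=(c-t)@Rm; P[d==0]=np.nan; return P
def proj(z,X):
    return cv2.projectPoints(np.atleast_2d(np.float64(X)),z['rvec'],z['tvec'],z['camera_matrix'],None)[0][:,0]
E
python3 - <<'E'
from h import *
a=[]
for n,(u,v) in dict(scene=(231,295),side=((620-400)/.714,118*1.4+3)).items():
    z=np.load(n+'0.npz');P=cloud(z);p=z['p'];u=int(u);v=int(v)
    hsv=cv2.cvtColor(p,cv2.COLOR_BGR2HSV);m=cv2.inRange(hsv,(100,120,40),(130,255,255))>0
    w=np.zeros_like(m);w[v-50:v+50,u-50:u+50]=1;m&=w&np.isfinite(P[...,2])
    Q=P[m];top=Q[Q[:,2]>Q[:,2].max()-.008]
    c=(top.min(0)+top.max(0))/2; mm=top[:,:2].mean(0)
    ev=np.linalg.svd(top[:,:2]-mm)[2][0]; e=(top[:,:2]-mm)@ev
    print(n,'n',m.sum(),'zmax',np.percentile(Q[:,2],99),'top',mm,len(top),'dir',np.degrees(np.arctan2(ev[1],ev[0])),e.min(),e.max(),'bbox ctr',c,'res/px',np.nanmedian(z['d'][m])/z['camera_matrix'][0,0])
    a.append(cv2.resize(p[v-50:v+50,u-50:u+50],(400,400),interpolation=cv2.INTER_CUBIC)); print('crop origin',u-50,v-50)
cv2.imwrite('pics/crop1.png',np.hstack(a))
E
```

```text
scene n 1286 zmax 0.11702515788223955 top [ 0.601651   -0.22117524] 212 dir -85.40526316441216 -0.02890671057063624 0.03448524196700852 bbox ctr [ 0.59926862 -0.22409198  0.11406243] res/px 0.001616962898343535
crop origin 181 245
side n 838 zmax 0.11638316253890274 top [ 0.59249573 -0.20825994] 115 dir 84.92076128486431 -0.034743823302810985 0.020211567368869917 bbox ctr [ 0.59453279 -0.21548348  0.11346079] res/px 0.00199768339699619
crop origin 258 118
```

View pics/crop1.png

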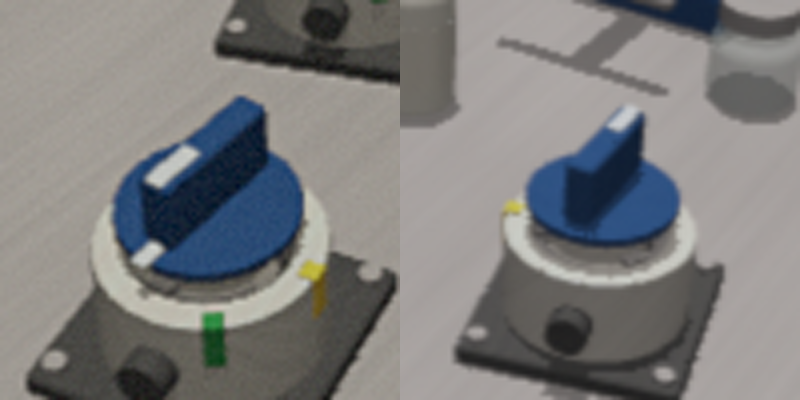

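The scene crop (left) shows the white pointer at (150,253), the yellow mark at (312,270) and the green at (214,318). The side crop shows yellow at (512,207). I locate these by intersecting rays with the known heights, and fit the axis from the cover's plate circle and the rim.

```bash
cat >> h.py <<'E'
def ray(z,u,v,h):
    K=z['camera_matrix'];Rm,_=cv2.Rodrigues(z['rvec']);t=np.ravel(z['tvec'])
    C=-Rm.T@t; d=Rm.T@np.array([(u-K[0,2])/K[0,0],(v-K[1,2])/K[1,1],1]); return C+d*(h-C[2])/d[2]
def circ(Q):
    A=np.c_[2*Q,np.ones(len(Q))];s=np.linalg.lstsq(A,(Q**2).sum(1),rcond=None)[0];return s[:2],np.sqrt(s[2]+s[:2]@s[:2])
E
python3 - <<'E'
from h import *
for n,o in dict(scene=(181,245),side=(258,118)).items():
    z=np.load(n+'0.npz');p=z['p'];u0,v0=o
    hsv=cv2.cvtColor(p,cv2.COLOR_BGR2HSV)
    m=cv2.inRange(hsv,(100,120,40),(130,255,255));w=np.zeros_like(m);w[v0:v0+100,u0:u0+100]=1;m*=w
    P=cloud(z)
    # plate: blue points near z~.083
    B=P[m>0];pl=B[abs(B[:,2]-.083)<.005]
    # silhouette of blue -> ellipse on plane z=.083, robust by fixed radius .040
    c=np.vstack(cv2.findContours(m,cv2.RETR_EXTERNAL,cv2.CHAIN_APPROX_NONE)[0])[:,0]
    E=np.array([ray(z,a,b,.0815)[:2] for a,b in c])
    from scipy.optimize import least_squares
    f=least_squares(lambda x:np.hypot(*(E-x).T)-.040,pl[:,:2].mean(0),loss='cauchy',f_scale=.0015)
    print(n,'plate mean',pl.mean(0),'axis fit',f.x)
    # rim white from cloud
    q=P[v0:v0+100,u0:u0+100].reshape(-1,3); k=hsv[v0:v0+100,u0:u0+100].reshape(-1,3)
    Q=q[(abs(q[:,2]-.062)<.0025)]; r_=np.hypot(*(Q[:,:2]-f.x).T);Q=Q[r_<.07]
    f2=least_squares(lambda x:np.maximum(np.hypot(*(Q[:,:2]-x).T)-.050,0),f.x); print('rim pts',len(Q),'rmax',np.percentile(r_,[50,90]))
    for name,lo,hi in (('yel',(20,130,100),(35,255,255)),('grn',(45,100,40),(85,255,255))):
        g=cv2.inRange(hsv,lo,hi)*w; vv,uu=np.nonzero(g)
        for a,b in zip(uu,vv):
            X=P[b,a]; 
            if not abs(X[2]-.062)<.006: continue
            X=ray(z,a,b,.062); d=X[:2]-f.x
            if np.hypot(*d)<.049: print(name,a,b,np.round(P[b,a],3),'r %.3f ang %.1f'%(np.hypot(*d),np.degrees(np.arctan2(d[1],d[0]))))
    if n=='scene': 
        for nm,a,b,h in (('ptr',218.5,308,.083),('grn',234.5,324.5,.062),('yel',259,312.5,.062)):
            X=ray(z,a,b,h);d=X[:2]-f.x;print(nm,X,np.hypot(*d),np.degrees(np.arctan2(d[1],d[0])))
E
```

```text
scene plate mean [ 0.61098328 -0.2281582   0.08200697] axis fit [ 0.60082381 -0.2222962 ]
rim pts 664 rmax [0.04310628 0.04906276]
yel 257 311 [ 0.64  -0.211  0.062] r 0.041 ang 16.3
yel 258 311 [ 0.642 -0.21   0.062] r 0.042 ang 17.1
yel 259 311 [ 0.644 -0.21   0.064] r 0.044 ang 17.9
yel 260 311 [ 0.645 -0.208  0.063] r 0.046 ang 18.6
yel 261 311 [ 0.646 -0.207  0.063] r 0.047 ang 19.2
yel 257 312 [ 0.642 -0.213  0.063] r 0.042 ang 13.5
yel 258 312 [ 0.643 -0.212  0.062] r 0.043 ang 14.4
yel 259 312 [ 0.646 -0.212  0.064] r 0.045 ang 15.2
yel 260 312 [ 0.646 -0.21   0.063] r 0.046 ang 16.0
yel 261 312 [ 0.647 -0.209  0.063] r 0.048 ang 16.7
yel 256 313 [ 0.642 -0.216  0.063] r 0.041 ang 9.8
yel 257 313 [ 0.644 -0.215  0.063] r 0.043 ang 10.9
yel 258 313 [ 0.644 -0.213  0.062] r 0.044 ang 11.8
yel 259 313 [ 0.645 -0.212  0.061] r 0.046 ang 12.7
yel 260 313 [ 0.648 -0.212  0.064] r 0.047 ang 13.5
yel 261 313 [ 0.648 -0.21   0.062] r 0.049 ang 14.3
yel 258 314 [ 0.646 -0.215  0.062] r 0.045 ang 9.3
yel 259 314 [ 0.647 -0.214  0.063] r 0.047 ang 10.3
yel 260 314 [ 0.649 -0.214  0.063] 
[... 742 characters left out ...]
.047 ang -48.9
grn 235 326 [ 0.633 -0.257  0.062] r 0.047 ang -47.0
grn 236 326 [ 0.634 -0.256  0.062] r 0.048 ang -45.1
ptr [ 0.60072989 -0.25857835  0.083     ] 0.03628227810235584 -90.14831211643227
grn [ 0.63043711 -0.25513588  0.062     ] 0.04421982622482121 -47.957324844063145
yel [ 0.64479428 -0.21137461  0.062     ] 0.04530654939992799 13.949096040888724
side plate mean [ 0.58864608 -0.21241683  0.08142601] axis fit [ 0.59412505 -0.21958714]
rim pts 389 rmax [0.04331031 0.23409567]
yel 286 169 [ 0.642 -0.211  0.062] r 0.048 ang 9.3
yel 287 169 [ 0.64  -0.213  0.062] r 0.046 ang 8.3
yel 286 170 [ 0.64  -0.208  0.062] r 0.047 ang 13.4
yel 287 170 [ 0.639 -0.211  0.061] r 0.045 ang 12.6
```

Run:
```python
from h import *
from bench import r
s=r.read_state();T=R.from_quat(s['eef_rot']);print('tool axes in world (cols x,y,z)\n',T.as_matrix().round(3))
z=np.load('wrist0.npz');Rc,_=cv2.Rodrigues(z['rvec']);C=-Rc.T@np.ravel(z['tvec'])
print('cam in tool',T.inv().apply(C-s['ee_pos']).round(3),'optical axis in tool',T.inv().apply(Rc[2]).round(3),'cam right',T.inv().apply(Rc[0]).round(3)); print(z['camera_matrix'].round(0))
# displacement to view pose TCP (.598,-.22,.27)
print('shift tool to (.598,-.22,.27), units', (T.inv().apply(np.array([.598,-.22,.27])-s['ee_pos'])/.25).round(3))
```

```text
tool axes in world (cols x,y,z)
 [[-0.     0.374  0.927]
 [-0.001  0.927 -0.374]
 [-1.    -0.001  0.   ]]
cam in tool [-0.162 -0.001 -0.081] optical axis in tool [ 0.957 -0.     0.29 ] cam right [0.    1.    0.001]
[[320.   0. 281.]
 [  0. 320. 210.]
 [  0.   0.   1.]]
shift tool to (.598,-.22,.27), units [-0.19  -2.419  2.548]
```

```bash
python3 -m pendant '0 -0.806 0.849 0 0 0; 0 -0.806 0.849 0 0 0; 0 -0.806 0.849 0 0 0; 0 -0.806 0.849 0 0 0; 0 -0.806 0.849 0 0 0; 0 -0.806 0.849 0 0 0; 0 -0.806 0.849 0 0 0' 1 && python3 -m pendant '0 -0.806 0.849 0 0 0; 0 -0.806 0.849 0 0 0; 0 -0.806 0.849 0 0 0; 0 -0.806 0.849 0 0 0; 0 -0.806 0.849 0 0 0; 0 -0.806 0.849 0 0 0; 0 -0.806 0.849 0 0 0' && python3 -m pendant '0.09 -0.806 0.849 0.791 0 0; 0.09 -0.806 0.849 0.791 0 0; 0.09 -0.806 0.849 0.791 0 0; 0.09 -0.806 0.849 0.791 0 0; 0.09 -0.806 0.849 0.791 0 0; 0.09 -0.806 0.849 0.791 0 0; 0.09 -0.806 0.849 0.791 0 0; 0.09 -0.806 0.849 0.791 0 0'; python3 -m pendant '0 0 0 0 0 0; 0 0 0 0 0 0'
python3 - <<'E'
from h import *
from bench import r,vision
s=r.read_state();print(s['joint_positions'].round(3));T=R.from_quat(s['eef_rot']);print(T.as_matrix().round(3))
c=vision.get_calibration('wrist');p,d=vision.camera('wrist');np.savez('wrist1.npz',p=p,d=d,**c);cv2.imwrite('pics/w1.png',p)
E
```

```text
time: 0.85
ee_pos: [0.3584, 0.3078, 0.2228]
eef_rot: [0.138, 0.693, -0.138, 0.694]
ft_force: [-0.7, -0.4, -0.1]
width: 0.0871
time: 1.55
ee_pos: [0.4782, 0.0412, 0.2226]
eef_rot: [0.137, 0.693, -0.138, 0.694]
ft_force: [-1.1, -0.4, -0.0]
width: 0.0869
time: 2.35
ee_pos: [0.598, -0.2203, 0.1988]
eef_rot: [-0.501, -0.498, 0.502, -0.498]
ft_force: [-0.4, 0.7, 1.1]
width: 0.0867
time: 2.55
ee_pos: [0.5983, -0.2184, 0.1997]
eef_rot: [0.499, 0.502, -0.499, 0.501]
ft_force: [1.9, 0.4, 0.4]
width: 0.087
[-0.284  0.448  0.766  1.493 -0.315  1.328  0.514]
[[-0.001  1.     0.006]
 [ 0.     0.006 -1.   ]
 [-1.    -0.001 -0.   ]]
```

View pics/w1.png

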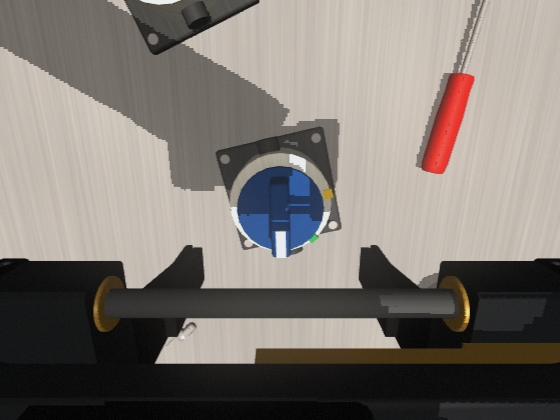

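The wrist view shows the pointer tip at about (281,256), so it points at world −90°. Yellow is at (327,193) and green at (314,239). The pointer therefore needs about 100° of CCW turn, more than the stated 35–62°, so I measure it properly here.

Run:
```python
from h import *
from scipy.optimize import least_squares
z=np.load('wrist1.npz');p=z['p'];hsv=cv2.cvtColor(p,cv2.COLOR_BGR2HSV);w=np.zeros(p.shape[:2],np.uint8);w[140:262,215:345]=255
P=cloud(z)
m=cv2.inRange(hsv,(100,100,20),(130,255,255))&w
c=np.vstack(cv2.findContours(m,cv2.RETR_EXTERNAL,cv2.CHAIN_APPROX_NONE)[0])[:,0]
E=np.array([ray(z,a,b,.081)[:2] for a,b in c])
f=least_squares(lambda x:np.hypot(*(E-x).T)-.040,[.598,-.22],loss='cauchy',f_scale=.001);ax=f.x;print('plate axis',ax)
top=P[(w>0)&(P[...,2]>.111)&(P[...,2]<.125)];print('bar top',len(top),np.median(top,0),(top.min(0)+top.max(0))/2,np.ptp(top,0))
rc=cv2.minAreaRect((top[:,:2]*1000).astype(np.float32));print('rect',rc)
# canister outer edge via depth: points z .055-.068
q=P[w>0];q=q[abs(q[:,2]-.062)<.004];q=q[np.hypot(*(q[:,:2]-ax).T)<.056]
# outer boundary per angle
a=np.degrees(np.arctan2(*(q[:,:2]-ax).T[::-1]))//6; o=[]
for k in np.unique(a):
    s=q[a==k]; o.append(s[np.argmax(np.hypot(*(s[:,:2]-ax).T)),:2])
o=np.array(o);g=least_squares(lambda x:np.hypot(*(o-x[:2]).T)-x[2],[*ax,.05],loss='cauchy',f_scale=.001);print('rim fit',g.x,len(o))
for nm,lo,hi,h in (('yel',(12,120,80),(35,255,255),.062),('grn',(45,100,40),(85,255,255),.062)):
    v,u=np.nonzero(cv2.inRange(hsv,lo,hi)&w);X=np.array([ray(z,i,j,h)[:2] for i,j in zip(u,v)])
    for A in (ax,g.x[:2]): 
        D=X-A;rr=np.hypot(*D.T);k=rr<.050;print(nm,len(u),k.sum(),'r',rr.min(),rr.max(),'ang',np.degrees(np.arctan2(*D[k].mean(0)[::-1])))
v,u=np.nonzero(cv2.inRange(hsv,(0,0,170),(180,60,255))&w);k=(v>246)&(u<295)&(u>265);X=np.array([ray(z,i,j,.083)[:2] for i,j in zip(u[k],v[k])]);print('ptr',X.mean(0),X.min(0),X.max(0),np.degrees(np.arctan2(*(X.mean(0)-ax)[::-1])))
cv2.imwrite('pics/w1c.png',cv2.resize(p[140:262,215:345],None,fx=4.5,fy=4.5,interpolation=cv2.INTER_CUBIC))
```

```text
plate axis [ 0.59536316 -0.22350552]
bar top 1446 [ 0.59613724 -0.22078142  0.11572137] [ 0.59593265 -0.22264333  0.11536341] [0.01733115 0.06352497 0.00790439]
rect ((596.221435546875, -222.7345428466797), (15.972489356994629, 63.556068420410156), 2.235081434249878)
rim fit [ 0.59642201 -0.22299023  0.04955599] 57
yel 90 66 r 0.04340766057150728 0.05218565646028554 ang 13.37772359756893
yel 90 79 r 0.04225012444081414 0.051029495186402506 ang 13.351774222086162
grn 40 29 r 0.04617861216116603 0.051384869410731414 ang -45.97181649752031
grn 40 31 r 0.04573811117629243 0.050966953777849044 ang -47.36137269703927
ptr [ 0.5951222 -0.2677444] [ 0.58281726 -0.27373183] [ 0.6095326  -0.25918552] -90.31207135677674
```

View pics/w1c.png

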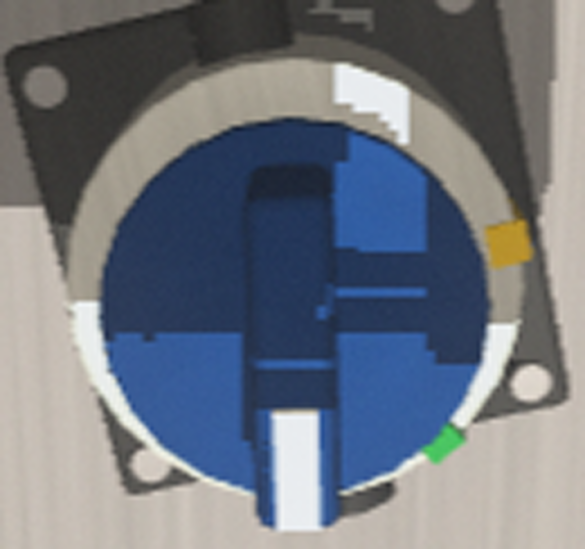

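The cover's axis is at about (0.5963, −0.2227), the bar points at −88°, yellow is at +13.4° and green at −47°. So the turn needed is about 101° CCW; I trust the pictures over the stated 35–62°. Now I descend and grip.

```bash
python3 -m pendant '0.15 -0.007 0.012 -0.023 0 0; 0.3 -0.007 0.012 -0.023 0 0; 0.4 -0.007 0.012 -0.023 0 0; 0.448 -0.007 0.012 -0.023 0 0; 0.448 -0.007 0.012 -0.023 0 0; 0.448 -0.007 0.012 -0.023 0 0; 0.448 -0.007 0.012 -0.023 0 0' 1 && python3 -m pendant '0 0 0 0 0 0; 0 0 0 0 0 0; 0 0 0 0 0 0; 0 0 0 0 0 0; 0 0 0 0 0 0; 0 0 0 0 0 0; 0 0 0 0 0 0; 0 0 0 0 0 0' -1 25; python3 -c "
from bench import r;s=r.read_state();print(s['joint_positions'].round(3),s['ft_force'].round(1),s['torque'].round(2),s['width'])"
```

```text
time: 3.3
ee_pos: [0.5973, -0.2227, 0.0898]
eef_rot: [0.492, 0.508, -0.491, 0.51]
ft_force: [0.6, 0.5, -0.5]
width: 0.0871
time: 4.1
ee_pos: [0.5963, -0.2224, 0.088]
eef_rot: [0.491, 0.509, -0.491, 0.509]
ft_force: [-0.4, 0.1, -0.7]
width: 0.0309
[-0.242  0.544  0.71   1.614 -0.383  1.128  0.598] [-0.4  0.1 -0.7] [-0.06  0.08  0.02] 0.03094276435208429
```

```bash
python3 -m pendant '0 0 0 0 0 0; 0 0 0 0 0 0; 0 0 0 0 0 0; 0 0 0 0 0 0; 0 0 0 0 0 0' -1 25 && python3 -m pendant '0 0 0 -0.06 0 0; 0 0 0 -0.12 0 0; 0 0 0 -0.18 0 0; 0 0 0 -0.24 0 0; 0 0 0 -0.24 0 0';python3 -c "
from bench import r;s=r.read_state();print(s['joint_positions'].round(3),s['ft_force'].round(1),s['torque'].round(2),s['width'])"
```

```text
time: 4.6
ee_pos: [0.5965, -0.2224, 0.088]
eef_rot: [0.491, 0.509, -0.491, 0.509]
ft_force: [1.3, -0.4, -0.2]
width: 0.0159
time: 5.1
ee_pos: [0.5963, -0.2224, 0.088]
eef_rot: [0.392, 0.589, -0.392, 0.589]
ft_force: [0.2, -0.3, -0.4]
width: 0.0159
[-0.189  0.522  0.633  1.611 -0.335  1.119  0.924] [ 0.2 -0.3 -0.4] [-0.16 -0.1   0.03] 0.015921216509713693
```

```bash
python3 -m pendant '0 0 0 -0.08 0 0; 0 0 0 -0.16 0 0; 0 0 0 -0.24 0 0; 0 0 0 -0.32 0 0; 0 0 0 -0.4 0 0; 0 0 0 -0.48 0 0;0 0 0 -0.54 0 0;0 0 0 -0.54 0 0' && python3 -m pendant '0 0 0 -0.08 0 0; 0 0 0 -0.16 0 0; 0 0 0 -0.24 0 0; 0 0 0 -0.32 0 0; 0 0 0 -0.39 0 0; 0 0 0 -0.39 0 0;0 0 0 -0.39 0 0';python3 - <<'E'
from h import *
from bench import r,vision
s=r.read_state();print(s['joint_positions'].round(3),s['ft_force'].round(1),s['torque'].round(2),s['width']);y=R.from_quat(s['eef_rot']).as_matrix()[:,1];print('jaw yaw',np.degrees(np.arctan2(y[1],y[0])))
a=[]
for n,u,v in (('scene',231,295),('side',308,165)):
    c=vision.get_calibration(n);p,d=vision.camera(n);np.savez(n+'2.npz',p=p,d=d,**c);a.append(cv2.resize(p[v-50:v+50,u-50:u+50],(400,400),interpolation=cv2.INTER_CUBIC))
cv2.imwrite('pics/c2.png',np.hstack(a))
E
```

```text
time: 5.9
ee_pos: [0.5962, -0.2227, 0.0881]
eef_rot: [0.129, 0.695, -0.129, 0.695]
ft_force: [0.5, -1.3, 1.0]
width: 0.0162
time: 6.6
ee_pos: [0.5961, -0.2223, 0.0877]
eef_rot: [-0.075, 0.703, 0.075, 0.703]
ft_force: [0.3, -0.1, -1.9]
width: 0.0159
[ 0.013  0.473  0.355  1.6   -0.179  1.102  2.198] [ 0.3 -0.1 -1.9] [0.03 0.02 0.03] 0.01588537905868258
jaw yaw 102.2274666738487
```

View pics/c2.png

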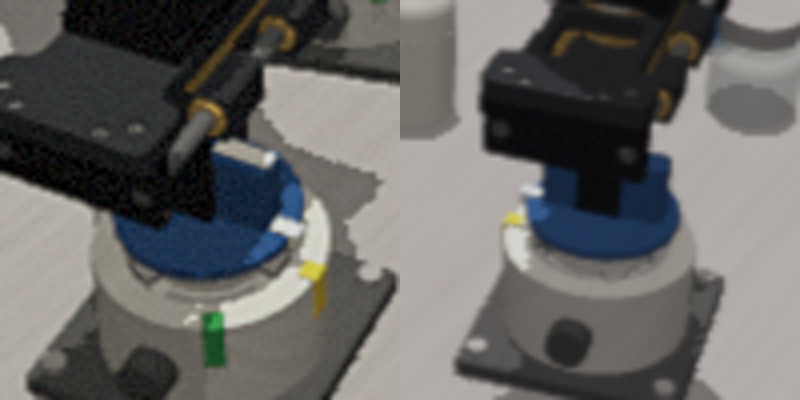

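The pointer (scene crop (287,229), side crop (531,190)) is now next to the yellow mark ((312,270) and (513,219)). I add the last degree and go down with the cover.

```bash
python3 -m pendant '0 0 0 -0.012 0 0; 0 0 0 -0.012 0 0; 0.01 0 0 -0.012 0 0; 0.02 0 0 -0.012 0 0; 0.03 0 0 -0.012 0 0; 0.04 0 0 -0.012 0 0; 0.04 0 0 -0.012 0 0; 0.04 0 0 -0.012 0 0';python3 - <<'E'
from h import *
from bench import r,vision
z=np.load('scene2.npz');A=np.array([.5985,-.2225])
for nm,u,v,h in (('ptr',287,229,.083),('yel',312,270,.062),('grn',214,318,.062)):
    X=ray(z,181+u/4,245+v/4,h)[:2]; print(nm,X,np.hypot(*(X-A)),np.degrees(np.arctan2(*(X-A)[::-1])))
s=r.read_state();print(s['joint_positions'].round(3),s['ft_force'].round(1),s['torque'].round(2),s['width']);y=R.from_quat(s['eef_rot']).as_matrix()[:,1];print('jaw yaw',np.degrees(np.arctan2(y[1],y[0])))
E
```

```text
time: 7.5
ee_pos: [0.5963, -0.2224, 0.078]
eef_rot: [-0.084, 0.702, 0.084, 0.702]
ft_force: [-0.9, 0.0, -0.5]
width: 0.0156
ptr [ 0.63571923 -0.21555707] 0.03786126727214556 10.566596218838182
yel [ 0.64479428 -0.21137461] 0.04761233655466723 13.513006914781077
grn [ 0.63043711 -0.25513588] 0.04566267866742217 -45.61999545623823
[ 0.019  0.483  0.348  1.607 -0.18   1.084  2.223] [-0.9  0.  -0.5] [0.13 0.17 0.05] 0.01560174175857632
jaw yaw 103.58575301398278
```

```bash
python3 -m pendant '0.004 0 0 0 0 0; 0.004 0 0 0 0 0; 0.004 0 0 0 0 0'
python3 - <<'E'
from h import *
from bench import r,vision
s=r.read_state();print(s['ft_force'].round(1),s['ee_pos'])
a=[]
for n,u,v in (('scene',231,295),('side',308,165)):
    c=vision.get_calibration(n);p,d=vision.camera(n);np.savez(n+'3.npz',p=p,d=d,**c);a.append(cv2.resize(p[v-50:v+50,u-50:u+50],(400,400),interpolation=cv2.INTER_CUBIC))
    z=np.load(n+'3.npz');P=cloud(z);m=cv2.inRange(cv2.cvtColor(p,cv2.COLOR_BGR2HSV),(100,100,30),(130,255,255))>0
    w=np.zeros_like(m);w[v-50:v+50,u-50:u+50]=1;Q=P[m&w];b=Q[np.hypot(*(Q[:,:2]-[.597,-.2225]).T)<.045];h=np.histogram(b[:,2],np.arange(.06,.12,.003));print(n,h[0])
cv2.imwrite('pics/c3.png',np.hstack(a))
E
```

```text
time: 7.8
ee_pos: [0.5964, -0.2224, 0.0778]
eef_rot: [-0.084, 0.702, 0.084, 0.702]
ft_force: [-3.8, 1.2, 6.5]
width: 0.0154
[-3.8  1.2  6.5] [ 0.59636747 -0.22242644  0.07776275]
scene [  0   1  13 342 146  21  33  15  27  22  21  28  16  22  36  12   0   0
   0]
side [  0   1  10 294  48  29  29  23  29  24  20   7   6   7   5   9   0   0
   0]
```

View pics/c3.png

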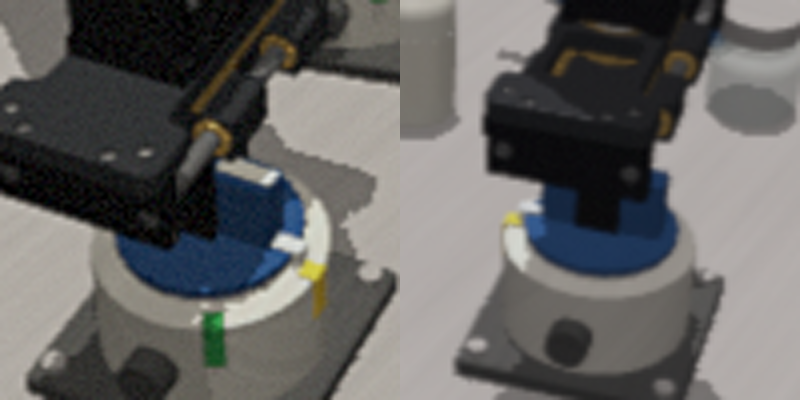

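The cover has dropped: the plate top is at about 71 mm, there is 6.5 N of seating contact, and the pointer at (289,242) is beside yellow at (312,270). Now I turn it clockwise, going down 3 mm evenly.

```bash
python3 -m pendant '-0.001 0 0 0.085 0 0; 0.001 0 0 0.17 0 0; 0.002 0 0 0.255 0 0; 0.004 0 0 0.34 0 0; 0.005 0 0 0.425 0 0; 0.007 0 0 0.51 0 0; 0.008 0 0 0.595 0 0; 0.009 0 0 0.66 0 0' && python3 -m pendant '0 0 0 0 0 0; 0 0 0 0 0 0'; python3 -c "
from h import *
from bench import r;s=r.read_state();print(s['joint_positions'].round(3),s['ft_force'].round(1),s['torque'].round(2),s['width']);y=R.from_quat(s['eef_rot']).as_matrix()[:,1];print('jaw yaw',np.degrees(np.arctan2(y[1],y[0])))"
```

```text
time: 8.7
ee_pos: [0.5969, -0.2225, 0.0751]
eef_rot: [0.262, 0.657, -0.261, 0.657]
ft_force: [0.3, -0.3, 0.4]
width: 0.0159
time: 8.9
ee_pos: [0.5967, -0.2224, 0.075]
eef_rot: [0.259, 0.658, -0.259, 0.658]
ft_force: [0.6, -0.2, 1.5]
width: 0.0156
[-0.126  0.517  0.544  1.618 -0.293  1.088  1.318] [ 0.6 -0.2  1.5] [-0.03 -0.14 -0.11] 0.015565601884402815
jaw yaw 47.043104636727186
```

```bash
python3 -m pendant '0.001 0 0 0.02 0 0; 0.001 0 0 0.04 0 0; 0.001 0 0 0.04 0 0; 0.001 0 0 0.04 0 0'
cat > st.py <<'E'
from h import *
from bench import r;s=r.read_state();print(s['ft_force'].round(1),s['torque'].round(2),s['width']);y=R.from_quat(s['eef_rot']).as_matrix()[:,1];print('jaw yaw',np.degrees(np.arctan2(y[1],y[0])))
E
python3 st.py;  python3 -m pendant '0.001 0 0 0.02 0 0; 0.001 0 0 0.03 0 0; 0.001 0 0 0.03 0 0; 0.001 0 0 0.03 0 0'; python3 st.py
```

```text
time: 9.3
ee_pos: [0.5966, -0.2226, 0.0748]
eef_rot: [0.279, 0.649, -0.279, 0.65]
ft_force: [1.2, -0.1, 4.0]
width: 0.0157
[ 1.2 -0.1  4. ] [-0.24 -0.31 -0.02] 0.01568474987075111
jaw yaw 43.45079166778627
time: 9.7
ee_pos: [0.5966, -0.2227, 0.0747]
eef_rot: [0.294, 0.643, -0.294, 0.643]
ft_force: [0.6, -1.0, 4.7]
width: 0.0157
[ 0.6 -1.   4.7] [-0.29 -0.19  0.05] 0.015739095164430592
jaw yaw 40.806430035115746
```

```bash
cat > look.py <<'E'
import sys
from h import *
from bench import r,vision
t=sys.argv[1]; a=[]
for n,u,v in (('scene',231,295),('side',308,165)):
    c=vision.get_calibration(n);p,d=vision.camera(n);np.savez(n+t+'.npz',p=p,d=d,**c);a.append(cv2.resize(p[v-50:v+50,u-50:u+50],(400,400),interpolation=cv2.INTER_CUBIC))
cv2.imwrite(f'pics/c{t}.png',np.hstack(a))
E
python3 look.py 4
```

```text
(no output)
```

View pics/c4.png

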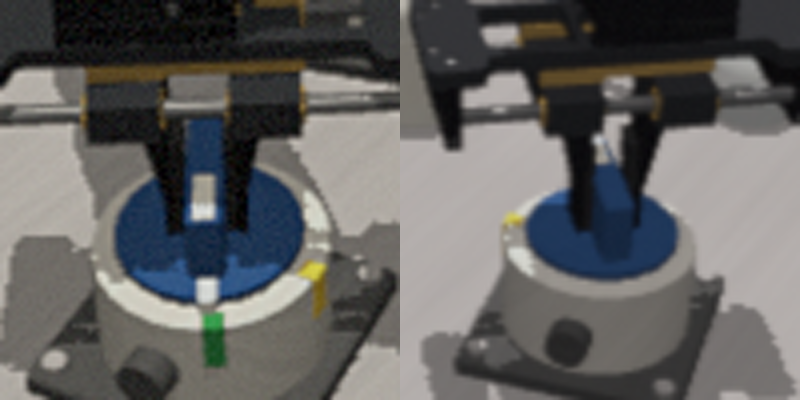

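Run:
```python
from h import *
z=np.load('scene4.npz')
for A in ([.5985,-.2225],[.6005,-.2225],[.5965,-.2225]):
  A=np.array(A)
  for nm,u,v,h in (('ptr',206,290,.070),('yel',312,270,.062),('grn',214,318,.062)):
    X=ray(z,181+u/4,245+v/4,h)[:2]; print(nm,X.round(4),np.hypot(*(X-A)).round(4),np.degrees(np.arctan2(*(X-A)[::-1])).round(1))
p=z['p'];P=cloud(z);m=cv2.inRange(cv2.cvtColor(p,cv2.COLOR_BGR2HSV),(100,100,30),(130,255,255))>0
w=np.zeros_like(m);w[245:345,181:281]=1;Q=P[m&w];Q=Q[np.hypot(*(Q[:,:2]-[.598,-.2225]).T)<.042]
k=Q[(Q[:,2]<.078)];print('plate z',np.median(k[:,2]))
z=np.load('scene3.npz');p=z['p'];P=cloud(z);m=cv2.inRange(cv2.cvtColor(p,cv2.COLOR_BGR2HSV),(100,100,30),(130,255,255))>0
Q=P[m&w];Q=Q[np.hypot(*(Q[:,:2]-[.598,-.2225]).T)<.042];k=Q[(Q[:,2]<.078)];print('plate z before',np.median(k[:,2]))
```

```text
ptr [ 0.6233 -0.2513] 0.038 -49.3
yel [ 0.6448 -0.2114] 0.0476 13.5
grn [ 0.6304 -0.2551] 0.0457 -45.6
ptr [ 0.6233 -0.2513] 0.0367 -51.7
yel [ 0.6448 -0.2114] 0.0457 14.1
grn [ 0.6304 -0.2551] 0.0443 -47.5
ptr [ 0.6233 -0.2513] 0.0394 -47.1
yel [ 0.6448 -0.2114] 0.0496 13.0
grn [ 0.6304 -0.2551] 0.0471 -43.9
plate z 0.06848153097667951
plate z before 0.07148954428504305
```

```bash
python3 -m pendant '0 0 0 0.01 0 0; 0 0 0 0.02 0 0; 0 0 0 0.02 0 0; 0 0 0 0.02 0 0' - 40; python3 st.py;  python3 -m pendant '0 0 0 0.01 0 0; 0 0 0 0.02 0 0; 0 0 0 0.02 0 0; 0 0 0 0.02 0 0'; python3 st.py; python3 -m pendant '0 0 0 0 0 0'; python3 st.py
```

```text
time: 10.2
ee_pos: [0.5968, -0.2225, 0.0746]
eef_rot: [0.304, 0.638, -0.304, 0.639]
ft_force: [2.0, -0.3, 5.0]
width: 0.0156
[ 2.  -0.3  5. ] [-0.36 -0.39  0.33] 0.015596286920854888
jaw yaw 39.10721744728699
time: 10.6
ee_pos: [0.5968, -0.2225, 0.0746]
eef_rot: [0.313, 0.634, -0.313, 0.634]
ft_force: [2.1, -1.3, 5.2]
width: 0.0159
[ 2.1 -1.3  5.2] [-0.32 -0.42  0.81] 0.015865310149420005
jaw yaw 37.430433794024914
time: 10.7
ee_pos: [0.5968, -0.2225, 0.0746]
eef_rot: [0.313, 0.634, -0.313, 0.634]
ft_force: [1.8, -1.5, 4.9]
width: 0.0159
[ 1.8 -1.5  4.9] [-0.35 -0.34  0.85] 0.015880289991393518
jaw yaw 37.43261555812256
```

The torque rose from about 0.05 to 0.85 Nm, so the solid stop is reached. I relieve the wind-up, open and lift straight up.

```bash
python3 -m pendant '0 0 0 -0.015 0 0; 0 0 0 -0.03 0 0; 0 0 0 -0.03 0 0; 0 0 0 -0.03 0 0'; python3 st.py; python3 -m pendant '0 0 0 0 0 0; 0 0 0 0 0 0; 0 0 0 0 0 0; 0 0 0 0 0 0;0 0 0 0 0 0;0 0 0 0 0 0' 0.6; python3 -m pendant '-0.05 0 0 0 0 0; -0.1 0 0 0 0 0; -0.2 0 0 0 0 0; -0.35 0 0 0 0 0; -0.5 0 0 0 0 0; -0.6 0 0 0 0 0; -0.6 0 0 0 0 0; -0.6 0 0 0 0 0'; python3 look.py 5
python3 - <<'E'
from h import *
from bench import vision
c=vision.get_calibration('wrist');p,d=vision.camera('wrist');np.savez('wrist5.npz',p=p,d=d,**c)
b=cv2.imread('pics/c5.png');q=cv2.resize(p[90:290,180:380],(400,400),interpolation=cv2.INTER_CUBIC);cv2.imwrite('pics/d5.png',cv2.resize(np.hstack([b[:,:400],q]),(800,400)))
E
```

```text
time: 11.1
ee_pos: [0.5967, -0.2224, 0.0746]
eef_rot: [0.299, 0.64, -0.299, 0.641]
ft_force: [2.4, -0.6, 6.1]
width: 0.0156
[ 2.4 -0.6  6.1] [-0.15 -0.32 -0.  ] 0.015644872907025268
jaw yaw 39.939176725985874
time: 11.7
ee_pos: [0.5963, -0.2223, 0.0742]
eef_rot: [0.299, 0.641, -0.299, 0.641]
ft_force: [-0.4, 0.1, -0.2]
width: 0.0556
time: 12.5
ee_pos: [0.5966, -0.2226, 0.2255]
eef_rot: [0.299, 0.64, -0.299, 0.641]
ft_force: [-0.5, 0.5, -0.8]
width: 0.0698
```

View pics/d5.png

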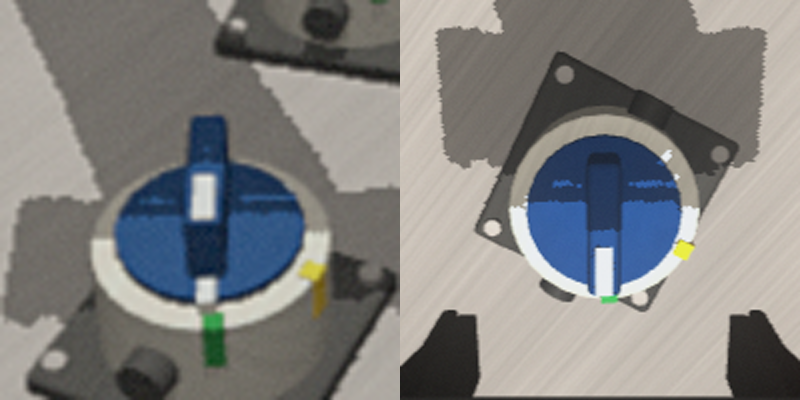

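The pointer is at (206,290) in the scene crop, next to green at (214,318). In the wrist crop the bar points at the green patch (608,299). I check the numbers.

Run:
```python
from h import *
z=np.load('wrist5.npz');p=z['p'];P=cloud(z);w=np.zeros(p.shape[:2],np.uint8);w[140:250,230:355]=255
top=P[(w>0)&(P[...,2]>.098)&(P[...,2]<.112)];rc=cv2.minAreaRect((top[:,:2]*1000).astype(np.float32));print(rc,np.median(top[:,2]))
A=np.array(rc[0])/1000;hsv=cv2.cvtColor(p,cv2.COLOR_BGR2HSV)
for nm,lo,hi in (('yel',(12,120,80),(35,255,255)),('grn',(45,100,40),(85,255,255))):
    v,u=np.nonzero(cv2.inRange(hsv,lo,hi)&w);X=np.array([ray(z,i,j,.062)[:2] for i,j in zip(u,v)]);D=X-A;k=np.hypot(*D.T)<.0505
    print(nm,k.sum(),np.degrees(np.arctan2(*D[k].mean(0)[::-1])))
m=P[(w>0)&(cv2.inRange(hsv,(100,100,30),(130,255,255))>0)];print('plate z',np.median(m[m[:,2]<.08][:,2]))
```

```text
((595.5210571289062, -222.60073852539062), (15.24332046508789, 62.95956802368164), 40.22536849975586) 0.10242219331150577
yel 57 12.674973584503675
grn 15 -46.8881617649605
plate z 0.06860766635625702
```

```bash
python3 -c "
from bench import r,close_job;s=r.read_state();print(s['time'],s['ee_pos'],s['ft_force']);print(close_job())"
```

```text
12.65 [ 0.59585729 -0.22213991  0.22338461] [ 0.39583124 -0.42199605 -0.35678077]
the job is handed in; nothing more can be done
None
```

I turned the blue cover back to the yellow mark, let it drop into the thread, screwed it forward to the stop at the green mark, and let go. I handed the job in at about 12.7 s, with the gripper open and lifted about 15 cm clear.

- **Turn back and drop:** I turned it about 101° counterclockwise and went down 10 mm with it, until it seated with about 6.5 N of contact. The plate top measured 71.5 mm above the bench at that point.
- **Turn forward:** I turned it about 63° clockwise, going down evenly 3 mm, until the wrist torque rose to 0.85 Nm at the solid stop. I then took the strain off and released it.
- **Last checks:** The plate top is at 68.6 mm and the bar top at about 102.5 mm; fully home should be 69 and 103. The pointer is beside the green mark in the last pictures.

Two things disagreed:
- **Starting angle:** The yellow mark was about 101° counterclockwise of the pointer at the start, not the stated 35 to 62°. I followed the pictures.
- **Final angle:** The bar measures −49.8° and the green mark −46.9°, about 3° apart. The bar partly hides that mark in the wrist picture, so some of this may be measuring error. The cover was against its stop.

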